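# Hook the sliding tray out from under the tiers with the bottle brush

### The job

The sliding tray with the little glass dish has been pushed in too far under the grey tier to get hold of. Use the wire hook on the end of the yellow bottle brush: feel for the pull eye on the tray's front under the ledge, catch it, and draw the tray out gently until the whole dish is out from under the ledge, never forcing the hook against anything or jerking the tray. Then unhook the brush and lay it back down flat on the open worktop, clear of the tray; keep your hand off the tiers and the dish, and leave the kettle, jug, mug and caddy where they stand.

Things in the scene. Friction and masses are not known exactly. Their poses are not given: they have to be found in the camera images.
- tiers: Two stacking plastic tiers, grey below, white above: one fixed unit 290 mm wide, 340 deep, 178 high. Origin on the worktop under the middle of the front edge (the ledge); x into the depth, away from the robot, y left along the front, z up. Both fronts are in the plane x = 0. Corner legs 10 mm wide, open between. A white tray 215 mm wide slides along x under the grey tier.
- ledge (a point): Middle of the lower front edge of the grey tier's front lip, 76 mm above the worktop, axes as tiers; the lip is 8 mm thick (x), 18 mm tall. The tray's flat upright front panel, its top 60 mm above the worktop, starts 22 to 60 mm (x) behind this point: not measured, it must be felt. There the tray stands hard against a rigid stop and goes no deeper.
- loop_line (a point): Point under the ledge (x = 0, y = 0 of the tiers), 26 mm above the worktop: height of the tray's pull eye, not the eye itself. Eye: closed level bow of 6 mm steel rod on the panel's middle, up to 24 mm (y) to either side of here, to be felt; from above 11 mm clear (x) from panel to bar, 20 mm clear in y, 32 mm over all; 23 to 29 mm above the worktop, free above, below, beside.
- brush_hook: Wire hook of the bottle brush, rigid with it: a straight 5 mm steel wire runs on along the handle's axis, 70 mm bare, then turns squarely down. Origin at the lowest point of the down-turned end, on its centre line; x points along the wire, from handle to hook; z up, against the way the end points. The end reaches 18 mm below the wire's centre line.
- brush_grip (a point): Middle of the yellow handle (16 by 16 mm, 100 long) of the bottle brush, loose, 290 mm long, about 80 g. x along the brush to the hook, z up. The hook's end is 120 mm ahead (x) and 18 mm lower (z). Bristle head (36 mm high, 30 wide) from 80 to 166 mm behind. It lies level on bristle head and hook end, this point 18 mm above the worktop; balance point about 15 mm behind it.
- dish_mid (a point): Centre, half-way up, of the small clear glass dish, 52 mm across, 30 mm high, about 75 g, standing loose in the tray (floor 10 mm above the worktop), its centre 38 to 70 mm behind the panel's front face. It rides with the tray.
- dish: The same dish; origin at the middle of its underside, z up. The tray runs stiffly (about 4 to 5 N), stays where it is left and has an end stop 190 mm out; the dish is clear of the ledge well before that.
- kettle: Red enamelled kettle, 176 mm across, 190 mm high over its handle, on the worktop to the left. Origin under its middle.
- jug: Clear plastic jug, 114 mm across, 165 mm high, on the worktop to the left. Origin under its middle.
- mug: Blue mug, 80 mm across, 92 mm high, on the worktop to the right. Origin under its middle.
- caddy: Green tin caddy, 76 mm across, 120 mm high, on the worktop to the right. Origin under its middle.

How it is judged (in metres and radians):
On the way, in this order (a step that is already met when the one before it is completed fails the run):
1. the hook is reached in under the ledge (x of brush_hook in the frame of tiers above 0.003 m and height (world z) of brush_hook between 0.006 and 0.06 m), for 0.1 s.
2. the hook, under load, has drawn the dish out past the ledge (x of dish_mid in the frame of tiers below -0.012 m and contact force between brush_hook and anything else above 1 N), for 0.1 s.
At the end, for the whole second after the job is handed in: The dish stands upright and still in the tray, its centre at least 25 mm in front of the ledge; the brush lies still on the worktop (handle centre below 28 mm, hook end below 12 mm), its handle centre and its hook each over 85 mm from the dish's centre (x of dish_mid in the frame of tiers below -0.025 m and height (world z) of dish between 0.006 and 0.016 m and angle between dish's own z axis and vertical below 0.12 rad and linear speed of each of dish, brush_hook below 0.01 m/s and height (world z) of brush_grip below 0.028 m and height (world z) of brush_hook below 0.012 m and horizontal distance between each of brush_grip, brush_hook and dish_mid above 0.085 m); the robot touches nothing.
It fails at once if the hook pressed or pulled with more than 20 N on anything (contact force between brush_hook and anything else above 20 N).
It fails at once if the dish jerked (faster than 0.25 m/s) or tipped (linear speed of dish above 0.25 m/s or angle between dish's own z axis and vertical above 0.35 rad).
It fails at once if the hand or arm touched the tiers or the dish (contact force between any of the arm, the fingers and tiers above 2 N or contact force between any of the fingers, the arm and dish above 1 N).
It fails at once if the kettle, jug, mug or caddy moved more than 15 mm (distance of any of kettle, jug, mug, caddy from where it was at the start of the episode above 0.015 m).
It also fails if it takes over 72 s, if anything falls off the work surface, if the arm or the gripper's body presses on something with over 40 N, if the wrist force passes 120 N, or if a joint passes its speed limit or range.

### The arm

A 6-joint arm with a two-finger parallel gripper is mounted at the origin on the work surface. World frame = base frame: x ahead of the robot, y to its left, z up, the work surface at z = 0. Lengths are in mm, angles in rad, forces in N, time in s.
With the tool pointing down it reaches from about 325 to 925 mm from the base axis. Payload 3.1 kg.
Tool frame: the origin (TCP) lies midway between the tips of the shut fingers; the grasp point (between the pads) lies 19 mm behind it; z points along the fingers, y is the line along which they close (so a half turn about z gives the same grasp; the last joint's range is limited). The gripper opens to 85 mm and grips with 20 to 120 N. Pads are 22 mm wide; open, the fingers measure 114 mm over their backs; the gripper's body (76 mm by 85 mm) begins 54 mm behind the grasp point. The pads swing forward as they close: fully open they stand 13 mm farther back than shut.
Start: joints at [-1.218, 0.217, 1.613, -0, 1.311, -0.112], TCP at [280.174, -558.696, 231.3] pointing down, gripper open.
Joint ranges: [-2.75, 2.75], [-0.78, 2.1], [0.31, 2.55], [-1.13, 4.27], [0.13, 2.63], [-2.58, 2.58]. Speed limits (rad/s): [2.79, 2.79, 3.14, 3.14, 3.14, 3.14].

### API

Orientations are given as a unit quaternion [x, y, z, w].
In Python, from station import bot, monitor, camera gives the robot as it stands. Calls block until the motion is done:
- bot.move_ptp(position, orientation): joint-space move of the TCP to a pose.
- bot.line_to(position, rotation=None, velocity=150, force_limit=None): straight line of the TCP; rotation=None keeps the orientation; velocity is the mean speed in mm/s. With force_limit (N) it stops when the force on the tool has changed by that much, and returns True; else False.
- bot.movej(angles): joint-space move.
- bot.set_gripper(opening, grip_force=None): finger opening in mm; grip_force is the grip in N (None keeps the last); returns when the fingers have stopped.
- bot.pause(seconds).
- bot.ik(position, orientation): joint angles nearest the present ones, or None.
- monitor.get_state(): the state.
- camera(name): name is "scene" or "side" or "wrist"; returns a dict with "frame" (384x512x3 uint8, red, green, blue), "range_z" (384x512 float32, mm along the optical axis (not along the pixel's ray), 0 where there is no reading), "fx", "fy", "cx", "cy" (pixels), "dist_coeffs" ([k1, k2, p1, p2, k3] as OpenCV has them; the pictures are not rectified), "position" and "orientation" of the camera in the world; the wrist camera has in their place "hand_eye" (4x4, takes a point from camera to tool coordinates, whose origin is the TCP and whose axes are the flange's). Camera axes: x right, y down, z forward; pixel columns grow to the right and rows downward; lengths in mm; the calibration is good to about 2 mm. A picture is of the moment at which its call begins: read the wrist's pose just before it.
A pose or a line that the arm cannot do raises bot.IKError and nothing moves.
- bot.close_job(): hands the job in; it is judged then, once.
The state is a dict: "time_s": time; "joints": joint angles; "joint_velocities": joint speeds; "tau": joint torques, N m; "tcp_pos": TCP position; "tool_rot": TCP orientation; "contact_force": force on the tool from outside, world axes, zero at the start; "wrist_torque": the same for the moment, N m; "width": finger opening in mm; "grip_force": force on a finger pad.
Only numpy, scipy, OpenCV 4.12 (cv2) and the standard library are available. Lean on these libraries where they do the work, as an engineer would, in place of code of your own. Each camera call takes 0.05 s, during which the arm holds its last target. There are 200 camera calls.

## Working session

There is one attempt and no reset: what is moved stays moved. The work goes in short steps, each a Python script; the robot and the scene stay as the last script left them, time stands still between calls to the robot, and variables do not carry over. Pictures are saved under pics/ and viewed, at most 10 in all, crops included, and the job is handed in when it is done.

```bash
ls; mkdir -p pics; cat > h.py <<'E'
import numpy as np, cv2
from scipy.spatial.transform import Rotation as R
from station import bot, monitor, camera
def campose(c, st=None):
    if 'hand_eye' in c:
        T=np.eye(4);T[:3,:3]=R.from_quat(st['tool_rot']).as_matrix();T[:3,3]=st['tcp_pos'];return T@np.array(c['hand_eye'])
    T=np.eye(4);T[:3,:3]=R.from_quat(c['orientation']).as_matrix();T[:3,3]=c['position'];return T
def rays(c,uv):
    K=np.array([[c['fx'],0,c['cx']],[0,c['fy'],c['cy']],[0,0,1.]])
    p=cv2.undistortPoints(np.array(uv,float).reshape(-1,1,2),K,np.array(c['dist_coeffs'],float)).reshape(-1,2)
    return np.c_[p,np.ones(len(p))]
def onplane(c,uv,z,st=None):
    T=campose(c,st);d=rays(c,uv)@T[:3,:3].T;return T[:3,3]+d*((z-T[2,3])/d[:,2])[:,None]
def depthpts(c,uv,st=None):
    uv=np.array(uv,int);T=campose(c,st);d=c['range_z'][uv[:,1],uv[:,0]]
    return (rays(c,uv)*d[:,None])@T[:3,:3].T+T[:3,3]
E
python3 - <<'E'
from h import *
print(monitor.get_state())
ims=[]
import pickle
cs={}
for n in ['scene','side']:
    c=camera(n);cs[n]=c;ims.append(c['frame']);print(n,c['position'],campose(c)[:3,2],c['fx'])
pickle.dump(cs,open('cs.pkl','wb'))
for n in cs: cv2.imwrite(f'pics/{n}0.png',cv2.resize(cs[n]['frame'][:,:,::-1],(800,600)))
E
```

```text
pics
{'time_s': 0.0, 'joints': array([-1.21818185e+00,  2.17765805e-01,  1.61495817e+00, -2.71199414e-05,
        1.31132360e+00, -1.12188718e-01]), 'joint_velocities': array([-0.00142948,  0.0013311 , -0.00084244,  0.001023  , -0.00154599,
       -0.00152601]), 'tau': array([ 7.44488225e-04, -3.96836257e+01, -3.03854048e+01, -7.41432814e-05,
        9.79452365e-03,  1.33435782e-05]), 'tcp_pos': array([ 279.88223035, -557.89328925,  229.9485215 ]), 'tool_rot': array([ 9.73114539e-01,  2.30318447e-01, -1.60208459e-04, -1.21702931e-03]), 'contact_force': array([-0.4239203 , -0.0647079 ,  0.29737961]), 'wrist_torque': array([ 0.02527594, -0.0129515 , -0.05490572]), 'grip_force': 0.0, 'width': 85.39648701202745}
scene [192.583683   620.39163318 910.8691655 ] [ 0.32884505 -0.57251564 -0.75105711] 389.96208405048645
side [347.64699121 767.32405461 839.29775498] [ 0.20799532 -0.69619375 -0.68706056] 376.9833802670848
```

View pics/scene0.png

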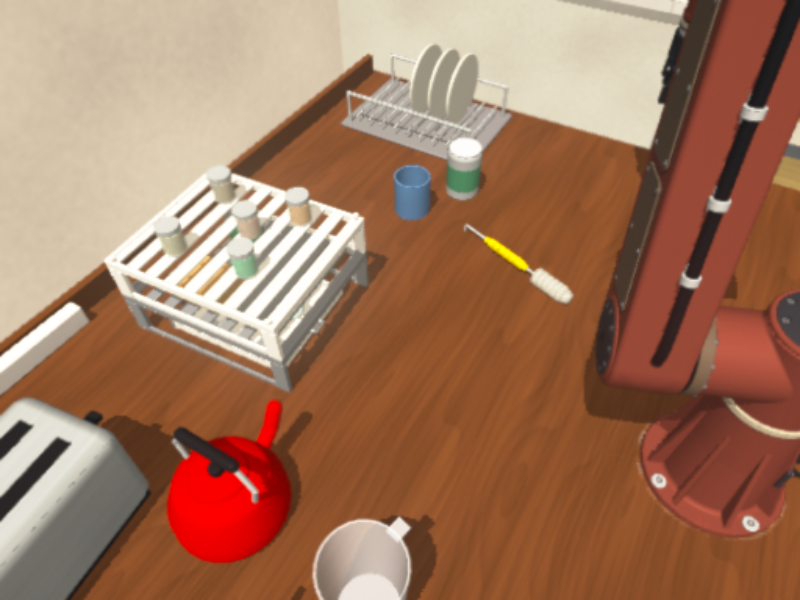

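View pics/side0.png

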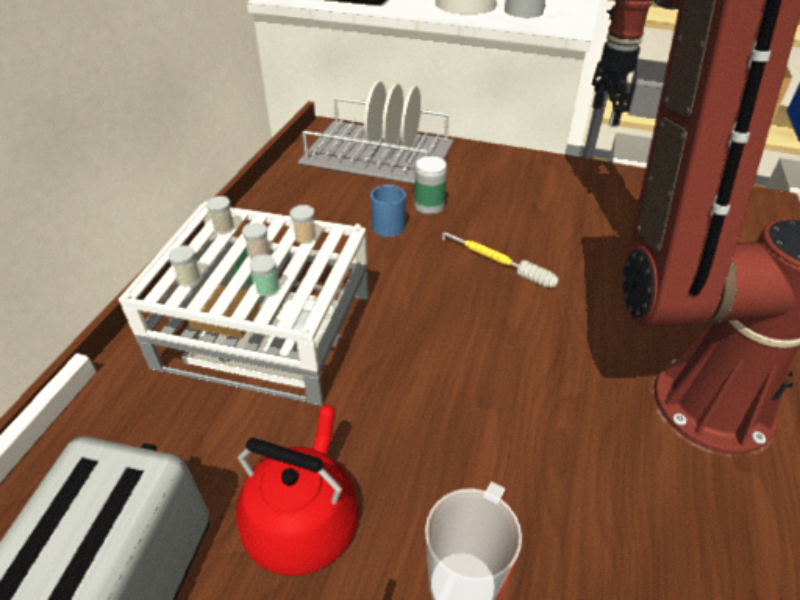

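The scene image shows the tiers with their front facing the robot (top front corners about (272,323) and (363,215) at 800 px). The brush is at (465,228) hook to (570,295) bristles, with the mug and caddy beyond the hook. The kettle and jug are at bottom left. The side view agrees.

```bash
python3 - <<'E'
from h import *
import pickle
cs=pickle.load(open('cs.pkl','rb'))
for n,c in cs.items():
    print(n)
    hsv=cv2.cvtColor(c['frame'],cv2.COLOR_RGB2HSV)
    v,u=np.mgrid[:384,:512]
    uv=np.c_[u.ravel(),v.ravel()];P=depthpts(c,uv);ok=c['range_z'].ravel()>0
    # top plane
    m=ok&(abs(P[:,2]-175)<9)&(P[:,0]>350)&(P[:,1]>-260)&(P[:,1]<330)&(hsv[...,1].ravel()<60)
    mm=m.reshape(384,512).astype(np.uint8)
    nl,l,s,_=cv2.connectedComponentsWithStats(mm);k=1+np.argmax(s[1:,4])
    sel=(l==k).ravel()
    q=onplane(c,uv[sel],178)[:,:2].astype(np.float32)
    r=cv2.minAreaRect(q);print('rect',r,'z',np.median(P[sel,2]));print(cv2.boxPoints(r))
    y=((hsv[...,0]>24)&(hsv[...,0]<35)&(hsv[...,1]>180)&(hsv[...,2]>120))
    nl,l,s,_=cv2.connectedComponentsWithStats(y.astype(np.uint8));k=1+np.argmax(s[1:,4])
    sel=(l==k).ravel();q=onplane(c,uv[sel],20)[:,:2].astype(np.float32)
    print('handle',cv2.minAreaRect(q),q.mean(0),np.median(P[sel&ok,2]));print(cv2.boxPoints(cv2.minAreaRect(q)))
    for nm,lo,hi in [('red',None,None),('blue',(95,115),(0,0)),('green',(60,85),0)]:
        h=hsv[...,0];S=hsv[...,1]>120
        mk=((h<4)|(h>176))&(hsv[...,1]>230)&(hsv[...,2]>100) if nm=='red' else S&(h>lo[0])&(h<lo[1])
        nl,l,s,_=cv2.connectedComponentsWithStats(mk.astype(np.uint8));k=1+np.argmax(s[1:,4]);sel=(l==k).ravel()&ok
        print(nm,s[k],np.percentile(P[sel],[2,50,98],axis=0).round(0).tolist())
# hook tip from px in scene/side
for n,p in [('scene',(466,230)),('side',(445,238))]:
    print(n,onplane(cs[n],[np.array(p)*.64],5), 'bristle end',onplane(cs[n],[np.array((571,296) if n=='scene' else (556,281))*.64],18))
for n,ps in [('scene',[(272,325),(363,215),(109,261),(213,170)]),('side',[(304,333),(366,229),(126,299)])]:
    print(n,onplane(cs[n],np.array(ps)*.64,178).round(0).tolist())
E
```

```text
scene
rect ((837.8646240234375, 82.80777740478516), (348.9686279296875, 297.7464294433594), 3.7068119049072266) z 177.16594309042375
[[ 654.12054   220.08896 ]
 [ 673.3702    -77.03457 ]
 [1021.6087    -54.473404]
 [1002.3591    242.65012 ]]
handle ((469.1800231933594, -279.8670654296875), (21.184804916381836, 115.39912414550781), 70.22522735595703) [ 467.78635 -278.9289 ] 26.298465258074316
[[ 411.29938 -270.31372]
 [ 519.8934  -309.35596]
 [ 527.06067 -289.4204 ]
 [ 418.46667 -250.37817]]
red [ 107  256   79  104 4705] [[527.0, 309.0, 25.0], [582.0, 438.0, 96.0], [661.0, 499.0, 120.0]]Traceback (most recent call last):
  File "<stdin>", line 23, in <module>
    return _wrapfunc(a, 'argmax', axis=axis, out=out, **kwds)
    return bound(*args, **kwds)
ValueError: attempt to get argmax of an empty sequence
```

```bash
cat >> h.py <<'E'
def q(psi): return np.array([np.cos(psi/2),np.sin(psi/2),0,0])
TO=np.array([668.2,71.8]);TY=np.radians(3.7)
def t2w(x,y): c,s=np.cos(TY),np.sin(TY);return TO+np.array([c*x-s*y,s*x+c*y])
E
python3 - <<'E'
from h import *
import pickle
cs=pickle.load(open('cs.pkl','rb'))
for n,c in cs.items():
    print(n)
    hsv=cv2.cvtColor(c['frame'],cv2.COLOR_RGB2HSV)
    v,u=np.mgrid[:384,:512]
    uv=np.c_[u.ravel(),v.ravel()];P=depthpts(c,uv);ok=c['range_z'].ravel()>0
    m=ok&(abs(P[:,2]-178)<8)&(P[:,0]>550)&(P[:,0]<1100)&(P[:,1]>-150)&(P[:,1]<300)
    nl,l,s,_=cv2.connectedComponentsWithStats(m.reshape(384,512).astype(np.uint8));k=1+np.argmax(s[1:,4])
    Q=onplane(c,uv[(l==k).ravel()],178)[:,:2].astype(np.float32)
    r=cv2.minAreaRect(Q);print('rect',r)
    y=((hsv[...,0]>24)&(hsv[...,0]<35)&(hsv[...,1]>180)&(hsv[...,2]>120))
    nl,l,s,_=cv2.connectedComponentsWithStats(y.astype(np.uint8));k=1+np.argmax(s[1:,4])
    Q=onplane(c,uv[(l==k).ravel()],20)[:,:2].astype(np.float32);r=cv2.minAreaRect(Q);print('handle',r)
    for nm,x0,x1,y0,y1,z0 in [('mug',560,800,-420,-170,85),('upperleft',560,900,-420,-170,108)]:
        m=ok&(P[:,0]>x0)&(P[:,0]<x1)&(P[:,1]>y0)&(P[:,1]<y1)&(P[:,2]>z0-10)&(P[:,2]<z0+15)
        print(nm,m.sum(),np.percentile(P[m],[5,50,95],axis=0).round().tolist() if m.sum() else '')
bot.move_ptp([400,-255,230],q(np.radians(-19.8)))
st=monitor.get_state();c=camera('wrist');pickle.dump((st,c),open('w1.pkl','wb'))
print(np.array(c['hand_eye']).round(2).tolist(),st['tcp_pos'],st['contact_force'])
cv2.imwrite('pics/w1.png',c['frame'][:,:,::-1])
hsv=cv2.cvtColor(c['frame'],cv2.COLOR_RGB2HSV)
y=((hsv[...,0]>24)&(hsv[...,0]<35)&(hsv[...,1]>180)&(hsv[...,2]>120))
nl,l,s,_=cv2.connectedComponentsWithStats(y.astype(np.uint8));k=1+np.argmax(s[1:,4]);print(s[k])
v,u=np.nonzero(l==k)
for z in(18,26):
  r=cv2.minAreaRect(onplane(c,np.c_[u,v],z,st)[:,:2].astype(np.float32));print(z,r)
E
```

```text
scene
rect ((839.0621337890625, 79.925048828125), (346.8946228027344, 301.24456787109375), 3.6903247833251953)
handle ((469.1800231933594, -279.8670654296875), (21.184804916381836, 115.39912414550781), 70.22522735595703)
mug 349 [[624.0, -413.0, 76.0], [701.0, -350.0, 87.0], [753.0, -285.0, 97.0]]
upperleft 123 [[622.0, -418.0, 99.0], [644.0, -407.0, 112.0], [674.0, -400.0, 122.0]]
side
rect ((839.3151245117188, 82.12743377685547), (345.8500671386719, 304.3719177246094), 4.063110828399658)
handle ((507.93267822265625, -281.4354248046875), (6.003118515014648, 25.796096801757812), 73.4063720703125)
mug 307 [[626.0, -412.0, 76.0], [699.0, -350.0, 86.0], [754.0, -283.0, 96.0]]
upperleft 117 [[620.0, -419.0, 100.0], [646.0, -408.0, 111.0], [675.0, -399.0, 120.0]]
[[0.0, -0.95, -0.32, 83.03], [1.0, 0.0, -0.0, 0.44], [0.0, -0.32, 0.95, -141.68], [0.0, 0.0, 0.0, 1.0]] [ 400.06404379 -255.5909579   230.18545359] [ 0.3505869  -0.97894212  0.01921086]Traceback (most recent call last):
  File "<stdin>", line 25, in <module>
    return _wrapfunc(a, 'argmax', axis=axis, out=out, **kwds)
    return bound(*args, **kwds)
ValueError: attempt to get argmax of an empty sequence
```

View pics/w1.png

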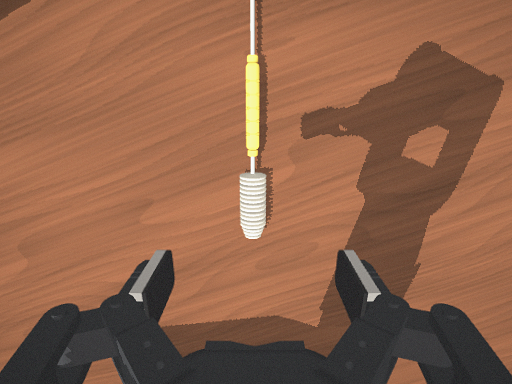

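The wrist view shows the brush straight ahead: handle from (252,55) to (252,157), bristles down to y=238, hook wire going up out of the frame. The camera sits on the hand's +x side, so I'll grip with the half-turned tool to keep it away from the tiers.

```bash
python3 - <<'E'
from h import *
import pickle
st,c=pickle.load(open('w1.pkl','rb'))
hsv=cv2.cvtColor(c['frame'],cv2.COLOR_RGB2HSV);print(hsv[105,252],c['frame'][105,252])
y=((hsv[...,0]>20)&(hsv[...,0]<38)&(hsv[...,1]>110)&(hsv[...,2]>150))
nl,l,s,_=cv2.connectedComponentsWithStats(y.astype(np.uint8));k=1+np.argmax(s[1:,4]);print(s[k])
v,u=np.nonzero(l==k)
for z in(18,24):
  Q=onplane(c,np.c_[u,v],z,st)[:,:2].astype(np.float32);r=cv2.minAreaRect(Q);print(z,r,Q.mean(0),np.median(depthpts(c,np.c_[u,v],st)[:,2]))
cs=pickle.load(open('cs.pkl','rb'))
for n,p in [('scene',(466,228)),('side',(445,237))]: print(n,onplane(cs[n],[np.array(p)*.64],12))
for psi in(-20,3.8,25):
  for f in(0,180):
    print(psi,f,bot.ik([460,-270,60] if psi<0 else [570,60,40],q(np.radians(psi+f))))
E
```

```text
[ 30  91 247] [247 247 159]
[246  55  14 102 506]
18 ((468.02325439453125, -278.017822265625), (15.59069538116455, 116.12535095214844), 69.8151626586914) [ 473.27237 -280.92166] 23.42758903977804
24 ((468.1925964355469, -278.11932373046875), (15.32636833190918, 114.1566162109375), 69.81515502929688) [ 473.35263 -280.97403] 23.42758903977804
scene [[ 576.78922899 -315.26168798   12.        ]]
side [[ 572.90755297 -306.45994708   12.        ]]
-20 0 [-6.62390352e-01  2.40305037e-01  1.94411261e+00 -4.44089210e-16
  9.57175010e-01  1.25747182e+00]
-20 180 [-6.62390352e-01  2.40305037e-01  1.94411261e+00 -4.44089210e-16
  9.57175010e-01 -1.88412083e+00]
3.8 0 [-1.75609928e-02  3.45307015e-01  1.85402493e+00 -4.44089210e-16
  9.42260710e-01  1.48691282e+00]
3.8 180 [-1.75609928e-02  3.45307015e-01  1.85402493e+00 -4.44089210e-16
  9.42260710e-01 -1.65467983e+00]
25 0 [-1.75609928e-02  3.45307015e-01  1.85402493e+00 -4.44089210e-16
  9.42260710e-01  1.11690302e+00]
25 180 [-1.75609928e-02  3.45307015e-01  1.85402493e+00 -4.44089210e-16
  9.42260710e-01 -2.02468963e+00]
```

```bash
python3 - <<'E'
from h import *
psi=np.radians(-20.2); d=np.array([np.cos(psi),np.sin(psi)])
g=np.array([468.1,-278.0])-15*d; Q=q(psi+np.pi)
bot.set_gripper(50)
bot.move_ptp([*g,80],Q)
print(bot.line_to([*g,4],velocity=60,force_limit=8), monitor.get_state()['tcp_pos'])
bot.set_gripper(0,60)
s=monitor.get_state();print(s['time_s'],s['width'],s['grip_force'],s['tcp_pos'],s['contact_force'])
bot.line_to([*g,60],velocity=60)
s=monitor.get_state();print(s['time_s'],s['width'],s['grip_force'],s['tcp_pos'],s['contact_force'],s['wrist_torque'])
c=camera('scene');cv2.imwrite('pics/s2.png',cv2.resize(c['frame'][100:260,200:420][:,:,::-1],None,fx=3,fy=3))
E
```

```text
False [ 454.41717781 -273.10773701    4.4688024 ]
6.2583 14.476985004876665 59.60581719875336 [ 454.34557399 -273.15104527    4.46982028] [-0.43111575 -0.94411391  2.87304684]
7.3417 14.54701052319173 59.36080276966095 [ 453.62487292 -272.51909525   59.53395946] [ 0.67517493 -0.36060569 -1.16350696] [ 0.02348664 -0.0146042  -0.0342521 ]
```

View pics/s2.png

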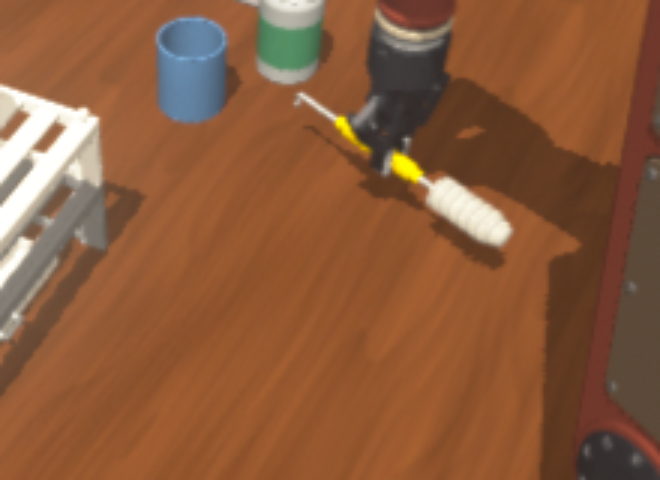

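The handle is gripped squarely and the brush hangs level at 60 mm (hook end at (298,98), bristles at (505,235) in the crop). Next, feel for the panel above the eye's height.

```bash
cat >> h.py <<'E'
TO=np.array([669.,70.5]);TY=np.radians(3.8)
def P(hx,hy,tz): return [*t2w(hx-135,hy),tz+4.5]
def H(s=None):
    s=s or monitor.get_state();d=np.array(s['tcp_pos'][:2])-TO;c,n=np.cos(TY),np.sin(TY)
    return np.array([c*d[0]+n*d[1]+135,-n*d[0]+c*d[1],s['tcp_pos'][2]-4.5])
def F(s=None):
    s=s or monitor.get_state();return (R.from_euler('z',-TY).apply(s['contact_force'])).round(2)
def rep(t,r=None):
    s=monitor.get_state();print(t,r,'t',round(s['time_s'],2),'H',H(s).round(1),'F',F(s),'w',round(s['width'],1))
QT=q(TY+np.pi)
E
python3 - <<'E'
from h import *
bot.move_ptp(P(-60,0,60),QT); rep('pre')
bot.line_to(P(-20,0,37),velocity=80); rep('low')
bot.line_to(P(10,0,36),velocity=40); rep('in')
r=bot.line_to(P(66,0,36),velocity=15,force_limit=3); rep('feel',r)
x=H()[0]
if r:
    bot.line_to(P(x-6,0,36),velocity=30); rep('back')
E
```

```text
pre None t 8.64 H [-59.6  -0.7  60.1] F [-1.   -0.12 -1.84] w 14.2
low None t 9.37 H [-20.3  -0.2  36.8] F [ 0.43  0.08 -0.62] w 14.7
in None t 10.27 H [ 9.7  0.  35.8] F [ 0.2  -0.29 -1.2 ] w 14.7
feel True t 12.03 H [31.1  0.1 35.1] F [-0.61  0.11 -0.3 ] w 14.4
back None t 12.37 H [24.5  0.  35.8] F [-0.64  0.14  0.22] w 14.6
```

```bash
python3 - <<'E'
from h import *
bot.line_to(P(24,48,36),velocity=80); rep('side')
r=bot.line_to(P(66,48,36),velocity=15,force_limit=4); rep('feel',r)
x=H()[0]
bot.line_to(P(x-6,48,36),velocity=30)
bot.line_to(P(x-6,48,22),velocity=40); rep('lowered')
r=bot.line_to(P(x-6,-22,22),velocity=20,force_limit=3); rep('sweep',r)
E
```

```text
side None t 13.12 H [24.  48.2 36. ] F [-0.42  0.68 -0.46] w 15.1
feel True t 14.17 H [31.3 48.  34.9] F [-0.15 -0.26 -0.91] w 14.7
lowered None t 15.0 H [24.9 48.  21.4] F [-0.35  0.25 -1.17] w 14.8
sweep True t 16.52 H [25.2 25.6 21.5] F [0.92 1.59 0.55] w 14.9
```

```bash
python3 - <<'E'
from h import *
bot.line_to(P(25,28,22),velocity=20)
bot.line_to(P(25,28,37),velocity=60)
bot.line_to(P(28,7.1,37),velocity=40); rep('above')
r=bot.line_to(P(28,7.1,18),velocity=20,force_limit=3); rep('down',r)
if not r:
    r=bot.line_to(P(14,7.1,18),velocity=10,force_limit=12); rep('pull',r)
E
```

```text
above None t 17.9 H [27.9  6.9 36.9] F [-0.78  0.33 -0.48] w 14.5
down False t 19.0 H [28.2  7.1 18.2] F [ 0.65  0.57 -0.04] w 14.6
pull False t 20.55 H [14.1  7.1 18.1] F [ 4.54 -0.03 -0.56] w 14.9
```

The eye is caught: 4.5 N along the pull is the tray's running friction. Now draw it out.

```bash
python3 - <<'E'
from h import *
import pickle
r=bot.line_to(P(-60,7.1,18),velocity=30,force_limit=9); rep('pull',r)
if not r:
    r=bot.line_to(P(-114,7.1,18),velocity=30,force_limit=9); rep('pull2',r)
cs={}
for n in('scene','side'): cs[n]=camera(n)
pickle.dump(cs,open('cs2.pkl','wb'))
a=[cs['scene']['frame'][130:270,130:330],cs['side']['frame'][130:270,170:370]]
cv2.imwrite('pics/s3.png',cv2.resize(np.vstack(a)[:,:,::-1],None,fx=2.1,fy=2.1,interpolation=cv2.INTER_CUBIC))
E
```

```text
pull False t 23.17 H [-60.1   7.1  17.9] F [ 4.49  1.52 -0.28] w 14.9
pull2 False t 25.12 H [-114.1    7.    17.9] F [ 3.02  0.43 -1.14] w 14.5
```

View pics/s3.png

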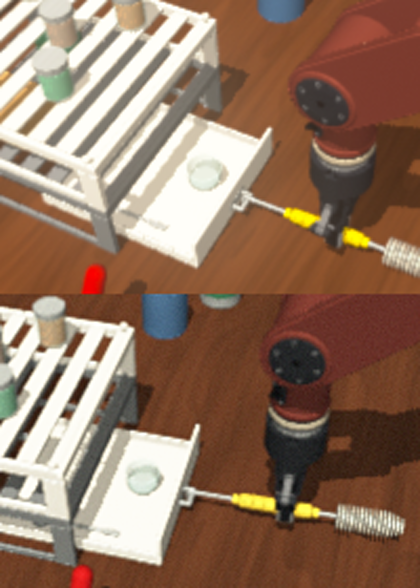

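The tray is out with the hook still in the eye. The dish stands upright at about (206,174) in the upper crop (scene) and (143,477) in the lower (side). Next I check its distance from the ledge, then unhook.

```bash
python3 - <<'E'
from h import *
import pickle
cs=pickle.load(open('cs2.pkl','rb'))
for n,p in (('scene',(228.1,212.9)),('side',(238.1,217.1))):
    w=onplane(cs[n],[p],25)[0];d=w[:2]-TO;print(n,w,R.from_euler('z',-TY).apply([*d,0]))
bot.line_to(P(-111,7.1,18),velocity=10);rep('slack')
r=bot.line_to(P(-111,7.1,45),velocity=25,force_limit=4);rep('up',r)
E
```

```text
scene [621.10327336  57.81578411  25.        ] [-48.63205663  -9.48202635   0.        ]
side [621.93811967  60.24397282  25.        ] [-47.63812021  -7.11450461   0.        ]
slack None t 25.67 H [-112.2    7.1   17.5] F [-0.39 -0.41 -0.72] w 14.4
up False t 26.9 H [-111.2    7.1   44.8] F [-0.29  0.27  0.02] w 14.9
```

The dish centre is about 48 mm in front of the ledge in both views, and the hook is free. Now lay the brush back in its old place.

```bash
python3 - <<'E'
from h import *
bot.line_to(P(-150,7.1,60),velocity=80)
psi=np.radians(-20.2);Q=q(psi+np.pi)
bot.move_ptp([440,-262,70],Q); 
bot.line_to([440,-262,15],velocity=60)
r=bot.line_to([440,-262,4],velocity=15,force_limit=3);s=monitor.get_state();print(r,s['tcp_pos'],s['contact_force'])
bot.set_gripper(40);bot.pause(.3)
bot.line_to([440,-262,90],velocity=80)
bot.line_to([400,-262,220],velocity=150)
bot.pause(.3);s=monitor.get_state();print(s['time_s'],s['contact_force'],s['width'])
c=camera('scene');cv2.imwrite('pics/s4.png',cv2.resize(c['frame'][80:280,120:400][:,:,::-1],None,fx=2.5,fy=2.5,interpolation=cv2.INTER_CUBIC))
E
```

```text
True [ 439.7938911  -261.84437369    4.44095917] [-0.35989152  0.622523    3.54750234]
33.8083 [-0.13066738 -0.16993626  0.57701534] 40.01285734368766
```

View pics/s4.png

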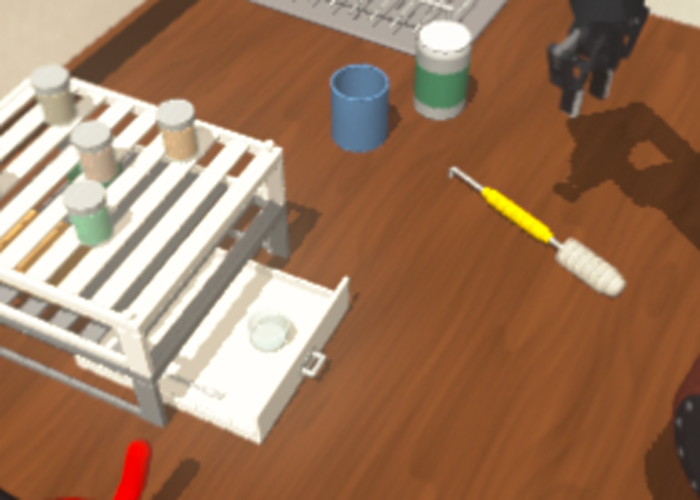

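The brush lies flat on the worktop (hook at (453,172), bristles at (600,270)), well away from the tray. The dish stands upright in the tray at (269,330), fully out from under the ledge, and the hand is clear.

```bash
python3 -c "
from h import *
print(bot.close_job())"
```

```text
the job is handed in; nothing more can be done
None
```

I hooked the tray and drew it out until the dish stood upright about 48 mm in front of the ledge, then unhooked the brush, laid it flat on the open worktop and handed the job in at about 34 s; no verdict was shown.

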